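Zero the length stop on a piece of frame moulding

TASK

Set the digital length stop to this piece of moulding: push the carriage along its rail until the moulding is held snug, with no gap, between the carriage and the fixed end stop, then reach a fingertip into the round well in the readout and hold the sunken zero key fully down for about two seconds. Only push and press: do not pick up the moulding, do not press the two small keys beside the well, and leave the other things on the bench where they are. Finish clear of everything, with the key up again and the moulding still snug.

Things in the scene. Friction and masses are not known exactly. Their poses are not given: they have to be found in the camera images.
- rail: Aluminium rail of the length stop, fixed to the bench across the robot's front, turned up to 0.25 rad: 110 mm wide (x), 580 long (y), bed 25 mm above the bench. Origin under its centre; y points along it to the end stop, x to the far side, z up. A channel 43 mm wide for the moulding lies between a far fence (20 mm above the bed) and a front lip (8 mm), x -20.5 to 22.5 mm.
- stop_face (a point): Point on the face of the fixed steel end stop (block 45 mm high above the bed, at the rail's +y end) where the moulding butts, 11 mm above the bed; the face is at rail y = +250 mm.
- carriage (a joint): Carriage's place along the rail, m: its jaw is at rail y = -0.150 + value. Grows towards the end stop; starts at 0.03 to 0.14; 0.24 when the moulding is snug. Slides against 4 N of friction (about 5 N with the moulding before it), stays where it is left, and stops firmly once the moulding meets the end stop: a push of 10 to 15 N seats it.
- push_face (a point): Centre of the carriage's upright trailing end face, 68 mm above the bench: push here along rail +y. The grey readout head is 110 x 110 mm in plan, 47 to 89 mm above the bench, over the fence and lip (tops at 45 and 33 mm). On its top: display at the far side, round well near the front and trailing end, two small keys near the front towards the stop.
- jaw_face (a point): Centre of the carriage's leading face, 36.5 mm above the bench, which meets the moulding; 110 mm along the rail from push_face.
- well_mouth (a point): Centre of the mouth of the round well in the head's flat top, 89 mm above the bench; moves with the carriage. The well is upright, 47 mm across, 22 mm deep. Its centre lies 18 mm nearer the rail's front (-x) and 22 mm nearer the trailing end (-y) than the middle of the head, so 33 mm from the trailing face.
- zero_key_top (a point): Centre of the top of the sunken zero key, a white round cap of 32 mm diameter in the middle of the well's floor. Its top is 13 mm below the well's mouth when up, 18 mm when fully down.
- zero_key (a joint): How far the zero key is pressed, m: 0 up, 0.005 fully down. A spring key: starts to move at 2.4 N, is fully down at 5.4 N, and comes up by itself.
- key_a (a joint): How far the small key nearer to the well is pressed, m: 0 up, 0.004 fully down (about 3 N). Leave it alone.
- key_a_top (a point): Top centre of that key: a round cap of 13 mm diameter standing 4 mm proud of the head's top face, 43 mm from the well's centre along rail +y.
- key_b (a joint): The same for the other small key. Leave it alone.
- key_b_top (a point): Top centre of the other small key, the same size, 20 mm further along rail +y.
- moulding_mid (a point): Centre of the loose piece of pale wooden picture-frame moulding, square cut, 160 mm long (along its y), 40 mm wide, 12 mm high in front and 24 mm at the back, about 0.16 kg; this point is 12 mm above its underside. It lies in the rail's channel, between carriage and end stop, 20 to 65 mm short of the stop.
- moulding_end (a point): Centre of the moulding's end face towards the end stop, 11 mm above its underside.
- offcut: A loose shorter piece of the same moulding, 95 mm long, lying on the bench behind the rail; not part of the job. Origin under its centre, y along it.
- weight: Loose plaster block, 85 x 85 x 55 mm high, on the bench in front of the rail. Origin under its centre.
- tape: Loose roll of cream paper tape lying flat behind the rail, 100 mm outside diameter, 24 mm high. Origin under its centre.
- knife: Loose steel utility knife, 165 mm long, 22 mm wide, 15 mm high, in front of the rail. Origin under the middle of its handle.
- scissors: Loose scissors with amber handles lying on the bench to the right, about 190 mm long, 11 mm high. Origin near the pivot.
- glue: Loose white glue bottle, 64 mm diameter, 150 mm high, to the left of the rail. Origin under its centre.
- bone_folder: Loose flat cream bone folder, 160 mm long, 22 mm wide, 5 mm thick, in front of the rail. Origin under its centre.
Mind the look-alikes: they are no part of the job. What is shaped like the part that bears moulding_mid but black or blue is not meant.

How it is judged:
By the outcome, as a careful person would: the job done as asked, in the order asked, and still so for the second after the job is handed in, with the robot touching nothing.
It also fails if it takes over 48 s, if anything falls off the work surface, if the arm or the gripper's body presses on something with over 40 N, if the wrist force passes 120 N, or if a joint passes its speed limit or range.

ROBOT

A 7-joint arm with a two-finger parallel gripper is mounted at the origin on the work surface. World frame = base frame: x ahead of the robot, y to its left, z up, the work surface at z = 0. Lengths are in m, angles in rad, forces in N, time in s.
With the tool pointing down it reaches from about 0.425 to 0.925 m from the base axis. Payload 6.8 kg.
Tool frame: the origin (TCP) lies on the mounting face of the last link; the fingertips stand 173 mm ahead of it and the grasp point (between the pads) lies 155 mm ahead of it (grip_point_offset is the distance from the TCP to the grasp point, in m); x points along the fingers, z is the direction in which the jaws open and shut, and the axes are right-handed (so a half turn about x gives the same grasp; the last joint's range is limited). The gripper opens to 85 mm and grips with 20 to 120 N. Pads are 22 mm wide; open, the fingers measure 114 mm over their backs; the gripper's body (76 mm by 85 mm) begins 54 mm behind the grasp point. The pads swing forward as they close: fully open they stand 13 mm farther back than shut.
Start: joints at [-1.326, 0.477, 0.022, 1.555, -0.011, 1.109, -0.083], TCP at [0.233, 0.633, 0.405] pointing down, gripper open.
Joint ranges: [-2.96, 2.96], [-0.34, 2.1], [-1.41, 1.46], [0.24, 2.44], [-1.37, 4.51], [0.17, 1.92], [-2.96, 2.96]. Speed limits (rad/s): [2.39, 2.39, 3.14, 3.14, 3.14, 3.14, 3.14].

INTERFACE

Orientations are given as a rotation vector (axis times angle).
In Python, from bench import * gives the robot as it stands. The module is installed in compiled form; this text tells all that it offers.
- The arm moves only by the tool servo_tool, never from a script. Its argument "motion" is a list of rows, each a list of 5 numbers: the shift along the tool's x, y, z in m, then the turn about the tool's x in degrees, then the gripper command: -1 is fully open, 1 is shut, values between are in proportion. In form: [[dx, dy, dz, turn, fingers], ...]. A call has 1 to 8 rows; each row is the pose to reach, as a shift and turn from the pose measured when the call began, along the tool's axes at that moment; what a row does not reach only later rows make up. A row lasts 1/10 s, in which the tool goes at most 50 mm and 8.59 degrees, less where a joint would pass 70% of its speed; a pose out of reach is approached as far as the arm can. A call with a gripper value outside its range is refused whole. The fingers move at their own pace and stop on an object; "force" is the grip in N (left out, the last holds). Time passes only in rows, so rows that repeat a pose let the fingers close. It gives the time, the measured TCP pose, the force and the opening at its end, in the units of the state.
- get_obs(): the state, without advancing time (a new reading comes with each control period).
- grab_frame(name): name is "side" or "top" or "wrist"; returns the picture (400x640x3 uint8, red, green, blue); there is no depth.
- camera_params(name): a dict with "mtx" (3x3 intrinsics, pixels), "world_to_cam" (4x4, takes a point from world to camera coordinates); the wrist camera has in their place "T_tool_cam" (4x4, takes a point from camera to tool coordinates, whose origin is the TCP and whose axes are the tool frame's). Camera axes: x right, y down, z forward; pixel columns grow to the right and rows downward; lengths in m; the calibration is good to about 2 mm. A picture is of the moment at which its call begins: read the wrist's pose just before it. camera_params takes no time and is no camera call.
- hand_in(): hands the job in, once; it reports no verdict.
The state is a dict: "clock": time; "joints": joint angles; "qvel": joint speeds; "tau": joint torques, N m; "tcp_pos": TCP position; "orientation": TCP orientation; "contact_force": force on the tool from outside, world axes, zero at the start; "moment": the same for the moment, N m; "grip_width": finger opening in m.
Only numpy, scipy, OpenCV 4.12 (cv2) and the standard library are available. Lean on these libraries where they do the work, as an engineer would, in place of code of your own. Each camera call takes 0.05 s, during which the arm holds its last target. There are 200 camera calls.

## Working session

There is one attempt and no reset: what is moved stays moved. The work goes in short steps, Python scripts to look and compute and a tool call to move; the robot and the scene stay as the last step left them, time stands still between calls to the robot, and variables do not carry over. Pictures are saved under pics/ and viewed, about 8 in all and at most 12, crops included, and the job is handed in when it is done.

Besides the shell and the picture viewer there is one more tool, called after "Call:" in YAML: its name, and indented under it one key for each argument. servo_tool: Moves the arm, as the interface text tells. Its arguments: {"type":"object","properties":{"motion":{"type":"array","items":{"type":"array","items":{"type":"number"}}},"force":{"type":"number"}},"required":["motion"]}

```bash
mkdir -p pics
cat > h.py <<'E'
from bench import *
import numpy as np, cv2
from scipy.spatial.transform import Rotation as R
def save(n,f): cv2.imwrite(f,cv2.cvtColor(grab_frame(n),cv2.COLOR_RGB2BGR))
def ray(n,u,v,z):
    c=camera_params(n);K=np.array(c["mtx"]);T=np.array(c["world_to_cam"])
    Rm=T[:3,:3];o=-Rm.T@T[:3,3];d=Rm.T@np.linalg.solve(K,[u,v,1.]);return o+d*(z-o[2])/d[2]
def proj(n,p):
    c=camera_params(n);K=np.array(c["mtx"]);T=np.array(c["world_to_cam"]);q=K@(T[:3,:3]@np.array(p)+T[:3,3]);return q[:2]/q[2]
def tool():
    o=get_obs();return np.array(o["tcp_pos"]),R.from_rotvec(o["orientation"]).as_matrix(),o
E
python3 - <<'E'
from h import *
save("top","pics/top.png");save("side","pics/side.png")
p,M,o=tool();print(p,M.round(3),o["grip_width"],o["clock"],o["contact_force"])
E
```

```text
[0.23312935 0.63321534 0.40382033] [[-0.    -0.938  0.345]
 [-0.002  0.345  0.938]
 [-1.    -0.    -0.002]] 0.08562917411164035 0.1 [-0.34236574  0.26416199 -0.38814605]
```

View pics/top.png

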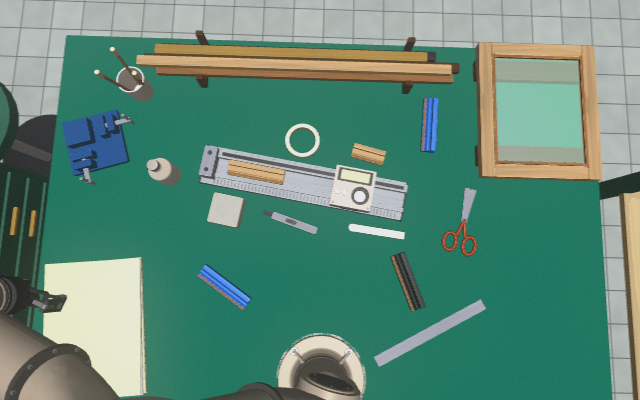

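View pics/side.png

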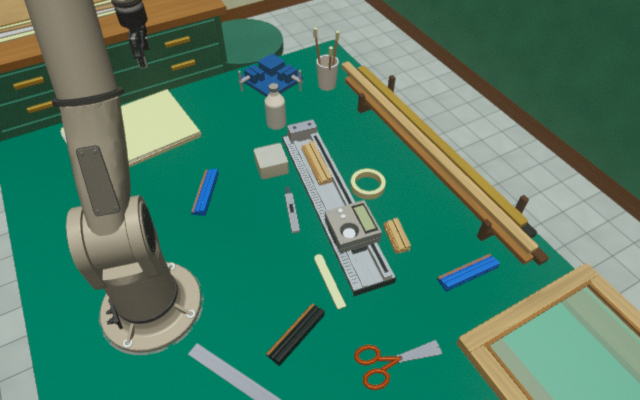

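The top view shows the rail from about (200,165) at the end stop to (405,200), with the carriage at (353,188), the well at (360,196) and the pale moulding at (255,172) in the channel. The look-alikes are the blue ones at (430,125) and (224,286), the black one at (407,281), and the pale offcut at (368,153) behind the rail. The moulding meant is the pale one in the channel. I'll confirm it in an enlarged crop.

Run:
```python
from h import *
a=cv2.imread("pics/top.png")[138:228,194:414];a=cv2.resize(a,None,fx=3.5,fy=3.5,interpolation=cv2.INTER_CUBIC)
b=cv2.imread("pics/side.png")[190:295,300:420];b=cv2.resize(b,None,fx=2.5,fy=2.5,interpolation=cv2.INTER_CUBIC)
c=np.zeros((a.shape[0]+b.shape[0],a.shape[1],3),np.uint8);c[:a.shape[0]]=a;c[a.shape[0]:,:b.shape[1]]=b
print(a.shape,b.shape);cv2.imwrite("pics/crop.png",c)
```

```text
(315, 770, 3) (262, 300, 3)
```

View pics/crop.png

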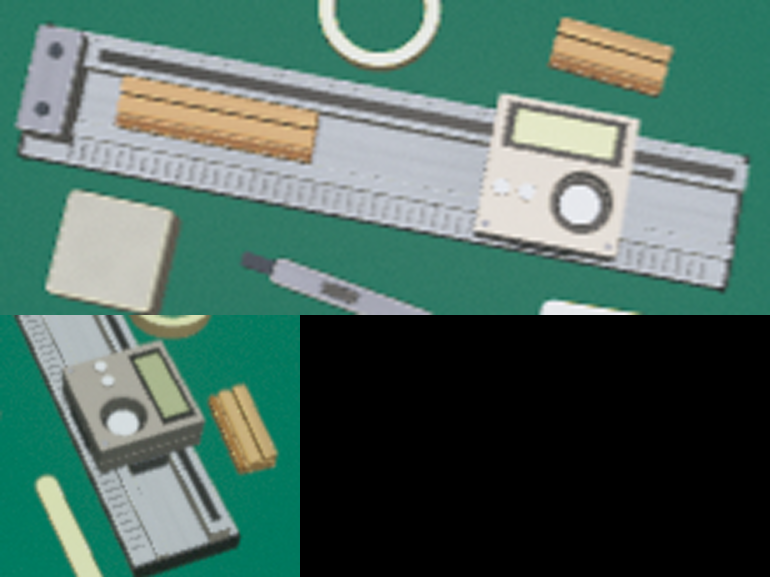

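```bash
cat > fit.py <<'E'
from h import *
from scipy.optimize import least_squares
# rail-frame (x, y rel., z); kind 1 = carriage-relative (y from jaw)
C=lambda u,v:(u/3.5+194,v/3.5+138)
# head: centre rail x = h, y = jaw-55
pts=[(55,-0,.089,1,499,95),(55,-110,.089,1,638,118),(-55,-110,.089,1,615,258),(-55,0,.089,1,475,235),
(-18,-77,.089,1,581,203),(-18,-34,.093,1,527,191),(-18,-14,.093,1,500,187)]
rail=[(55,-290,.045,748,155),(-55,-290,.033,727,290)]
block=[(0,250,.070,74,88)]
def res(q):
    x,y,a,j=q;r=[]
    W=lambda X,Y,z:(x+X*np.cos(a)-Y*np.sin(a),y+X*np.sin(a)+Y*np.cos(a),z)
    for X,Y,z,_,u,v in pts:r+=list(proj("top",W(X/1e3,Y/1e3+j,z))-C(u,v))
    for X,Y,z,u,v in rail+block:r+=list(proj("top",W(X/1e3,Y/1e3,z))-C(u,v))
    return np.array(r)
s=least_squares(res,[.65,0,-.15,-.05],loss="soft_l1")
x,y,a,j=s.x;print("rail",x,y,"yaw",a,"carriage",j+.15);print((res(s.x)*3.5).round(1).reshape(-1,2).tolist())
W=lambda X,Y,z:np.array((x+X*np.cos(a)-Y*np.sin(a),y+X*np.sin(a)+Y*np.cos(a),z))
print("push",W(0,j-.11,.068),"well",W(-.018,j-.077,.089),"wellfinal",W(-.018,.09-.077,.089),"pushfinal",W(0,-.02,.068))
print("key side",proj("side",W(-.018,j-.077,.076)),"wellmouth",proj("side",W(-.018,j-.077,.089)),"railcorner",proj("side",W(-.055,-.29,0)))
E
python3 fit.py
```

```text
rail 0.5367629111594159 0.06288416880600488 yaw -0.1598615997253241 carriage 0.06797058932295315
[[0.7, -1.0], [0.9, 2.3], [-0.3, 0.7], [-1.3, -3.1], [-0.2, 0.7], [-0.8, 1.6], [0.6, 0.7], [3.8, -1.6], [-0.1, -1.0], [-2.5, 0.0]]
push [ 0.50619537 -0.12669674  0.068     ] well [ 0.49367787 -0.09125224  0.089     ] wellfinal [0.52106178 0.07858368 0.089     ] pushfinal [0.53357928 0.04313918 0.068     ]
key side [348.23191934 232.90394568] wellmouth [348.49830064 229.79707268] railcorner [352.98548693 296.33793629]
```

The fit agrees with the side view: the key projects to (348,233) and I see it at (349,233). The carriage is at about 0.068. I'll shut the gripper and start across.

Call:
servo_tool:
  motion:
    - [0, -0.32, -0.184, -11, 1]
    - [0, -0.32, -0.184, -11, 1]
    - [0, -0.32, -0.184, -11, 1]
    - [0, -0.32, -0.184, -11, 1]
    - [0, -0.32, -0.184, -11, 1]
    - [0, -0.32, -0.184, -11, 1]
    - [0, -0.32, -0.184, -11, 1]
    - [0, -0.32, -0.184, -11, 1]
  force: 80

```text
clock: 0.9
tcp_pos: [0.4733, 0.3445, 0.404]
orientation: [-1.088, 1.286, 1.082]
contact_force: [0.3, 0.5, -0.4]
grip_width: -0.0004
```

```bash
cat > to.py <<'E'
from h import *
import sys
p,M,o=tool();t=np.array([float(s) for s in sys.argv[1:4]])
zz=M[:,2];ang=np.degrees(np.arctan2(zz[1],zz[0]))
print("clock",o["clock"],"tcp",p.round(4),"zang",ang.round(2),"down",M[2,0].round(4),"F",np.round(o["contact_force"],1),"w",round(o["grip_width"],4))
print("tool delta",(M.T@(t-p)).round(4),"turn",(-(80.84-ang)).round(1))
E
python3 to.py 0.499 -0.171 0.404
```

```text
clock 0.9 tcp [0.4733 0.3445 0.404 ] zang 80.35 down -1.0 F [ 0.3  0.5 -0.4] w -0.0004
tool delta [ 0.0022 -0.1117 -0.5039] turn -0.5
```

Call:
servo_tool:
  motion:
    - [0, -0.112, -0.504, -0.5, 1]
    - [0, -0.112, -0.504, -0.5, 1]
    - [0, -0.112, -0.504, -0.5, 1]
    - [0, -0.112, -0.504, -0.5, 1]
    - [0, -0.112, -0.504, -0.5, 1]
    - [0, -0.112, -0.504, -0.5, 1]
    - [0, -0.112, -0.504, -0.5, 1]
    - [0, -0.112, -0.504, -0.5, 1]

```text
clock: 1.7
tcp_pos: [0.4919, -0.0514, 0.4057]
orientation: [-1.094, 1.282, 1.088]
contact_force: [0.7, 0.7, -0.1]
grip_width: 0.0002
```

```bash
python3 to.py 0.499 -0.171 0.29
```

```text
clock 1.7 tcp [ 0.4919 -0.0514  0.4057] zang 80.87 down -1.0 F [ 0.7  0.7 -0.1] w 0.0002
tool delta [ 0.1162 -0.0258 -0.1165] turn 0.0
```

Call:
servo_tool:
  motion:
    - [0.03, -0.026, -0.117, 0, 1]
    - [0.116, -0.026, -0.117, 0, 1]
    - [0.116, -0.026, -0.117, 0, 1]
    - [0.116, -0.026, -0.117, 0, 1]
    - [0.116, -0.026, -0.117, 0, 1]
    - [0.116, -0.026, -0.117, 0, 1]

```text
clock: 2.3
tcp_pos: [0.4991, -0.1713, 0.2901]
orientation: [-1.093, 1.283, 1.089]
contact_force: [0.5, 0.0, -0.1]
grip_width: -0.0002
```

```bash
python3 to.py 0.499 -0.171 0.231
python3 - <<'E'
from h import *
save("wrist","pics/w1.png");save("side","pics/s1.png")
a=cv2.imread("pics/w1.png");b=cv2.imread("pics/s1.png")[150:300,280:430];b=cv2.resize(b,None,fx=2.6,fy=2.6)
c=np.zeros((400,640+0,3),np.uint8);cv2.imwrite("pics/v1.png",np.hstack([cv2.resize(a,(400,250)),cv2.resize(b,(250,250)) ]))
E
```

```text
clock 2.3 tcp [ 0.4991 -0.1713  0.2901] zang 80.84 down -1.0 F [ 0.5  0.  -0.1] w -0.0002
tool delta [0.0591 0.0002 0.0005] turn -0.0
```

View pics/v1.png

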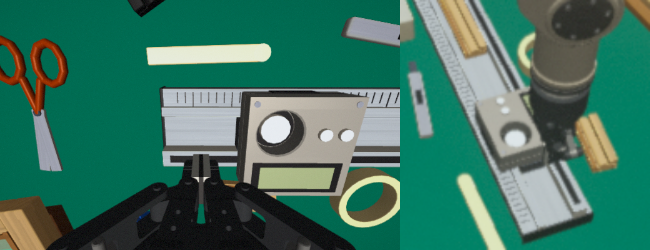

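The wrist view shows the closed fingers at (200,165), behind the head's trailing face at x about 240 and clear of it. Next I descend and approach.

Call:
servo_tool:
  motion:
    - [0.03, 0, 0, 0, 1]
    - [0.057, 0, 0, 0, 1]
    - [0.057, 0, 0, 0, 1]
    - [0.057, 0, 0.01, 0, 1]
    - [0.057, 0, 0.02, 0, 1]
    - [0.057, 0, 0.028, 0, 1]
    - [0.057, 0, 0.034, 0, 1]
    - [0.057, 0, 0.04, 0, 1]

```text
clock: 3.2
tcp_pos: [0.5068, -0.1316, 0.2352]
orientation: [-1.098, 1.279, 1.086]
contact_force: [-0.6, -5.1, 3.8]
grip_width: 0.0001
```

```bash
python3 to.py 0.5336 0.0431 0.233
```

```text
clock 3.2 tcp [ 0.5068 -0.1316  0.2352] zang 80.93 down -1.0 F [-0.6 -5.1  3.8] w 0.0001
tool delta [0.0015 0.0011 0.1767] turn 0.1
```

Call:
servo_tool:
  motion:
    - [0, 0, 0.01, 0, 1]
    - [0, 0, 0.022, 0, 1]
    - [0, 0, 0.034, 0, 1]
    - [0, 0, 0.046, 0, 1]
    - [0, 0, 0.058, 0, 1]
    - [0, 0, 0.07, 0, 1]
    - [0, 0, 0.082, 0, 1]
    - [0, 0, 0.094, 0, 1]

```text
clock: 4.0
tcp_pos: [0.5219, -0.0378, 0.235]
orientation: [-1.098, 1.279, 1.085]
contact_force: [0.9, -5.6, 3.5]
grip_width: -0.0002
```

```bash
python3 to.py 0.5336 0.0431 0.235
```

```text
clock 4.0 tcp [ 0.5219 -0.0378  0.235 ] zang 80.92 down -1.0 F [ 0.9 -5.6  3.5] w -0.0002
tool delta [-0.0004  0.0012  0.0817] turn 0.1
```

Pushing steadily at about 5 to 6 N, with about 67 mm left.

Call:
servo_tool:
  motion:
    - [0, 0, 0.01, 0, 1]
    - [0, 0, 0.02, 0, 1]
    - [0, 0, 0.03, 0, 1]
    - [0, 0, 0.038, 0, 1]
    - [0, 0, 0.045, 0, 1]
    - [0, 0, 0.05, 0, 1]
    - [0, 0, 0.054, 0, 1]
    - [0, 0, 0.056, 0, 1]

```text
clock: 4.8
tcp_pos: [0.5308, 0.0179, 0.2347]
orientation: [-1.098, 1.279, 1.085]
contact_force: [0.1, -5.2, 3.2]
grip_width: 0.0
```

Call:
servo_tool:
  motion:
    - [0, 0, 0.002, 0, 1]
    - [0, 0, 0.004, 0, 1]
    - [0, 0, 0.006, 0, 1]
    - [0, 0, 0.008, 0, 1]

```text
clock: 5.2
tcp_pos: [0.5321, 0.0255, 0.2347]
orientation: [-1.098, 1.28, 1.085]
contact_force: [-0.9, -4.9, 3.8]
grip_width: 0.0002
```

```bash
python3 to.py 0.5336 0.0431 0.235
```

```text
clock 5.2 tcp [0.5321 0.0255 0.2347] zang 80.89 down -1.0 F [-0.9 -4.9  3.8] w 0.0002
tool delta [-0.0004  0.0013  0.0176] turn 0.1
```

Call:
servo_tool:
  motion:
    - [0, 0, 0.001, 0, 1]
    - [0, 0, 0.002, 0, 1]
    - [0, 0, 0.003, 0, 1]

```text
clock: 5.5
tcp_pos: [0.5325, 0.0283, 0.2347]
orientation: [-1.097, 1.28, 1.084]
contact_force: [0.9, -4.0, 3.4]
grip_width: 0.0
```

Call:
servo_tool:
  motion:
    - [0, 0, 0.001, 0, 1]
    - [0, 0, 0.002, 0, 1]
    - [0, 0, 0.002, 0, 1]

```text
clock: 5.8
tcp_pos: [0.5328, 0.0303, 0.2346]
orientation: [-1.097, 1.28, 1.084]
contact_force: [0.4, -4.9, 2.8]
grip_width: 0.0001
```

Call:
servo_tool:
  motion:
    - [0, 0, 0.001, 0, 1]
    - [0, 0, 0.002, 0, 1]
    - [0, 0, 0.002, 0, 1]

```text
clock: 6.1
tcp_pos: [0.5331, 0.0317, 0.2347]
orientation: [-1.097, 1.281, 1.084]
contact_force: [0.2, -6.5, 5.2]
grip_width: -0.0002
```

Call:
servo_tool:
  motion:
    - [0, 0, 0.001, 0, 1]
    - [0, 0, 0.002, 0, 1]
    - [0, 0, 0.002, 0, 1]

```text
clock: 6.4
tcp_pos: [0.5331, 0.032, 0.2347]
orientation: [-1.097, 1.283, 1.082]
contact_force: [-0.5, -9.7, 5.5]
grip_width: -0.0001
```

```bash
python3 to.py 0.5336 0.0431 0.235;  python3 - <<'E'
from h import *
save("top","pics/t2.png");save("wrist","pics/w2.png")
a=cv2.imread("pics/t2.png")[138:218,194:354];a=cv2.resize(a,(640,320),interpolation=cv2.INTER_CUBIC)
b=cv2.resize(cv2.imread("pics/w2.png"),(448,280));c=np.zeros((600,640,3),np.uint8);c[:320]=a;c[320:,:448]=b
cv2.imwrite("pics/v2.png",c)
E
```

```text
clock 6.4 tcp [0.5331 0.032  0.2347] zang 80.72 down -1.0 F [-0.5 -9.7  5.5] w -0.0001
tool delta [-0.0004  0.0013  0.011 ] turn -0.1
```

View pics/v2.png

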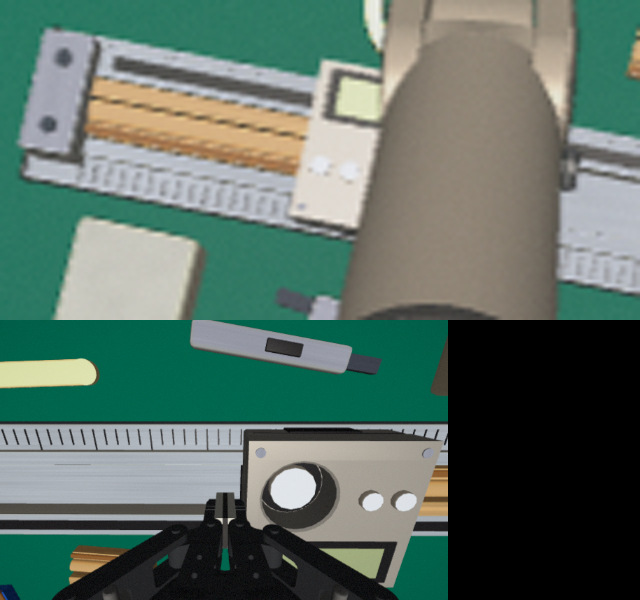

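Both moulding ends are closed up: at the stop (88,110) and at the carriage (300,140). Motion has stopped and the force is rising. I'll seat it at about 13 N, then back off.

Call:
servo_tool:
  motion:
    - [0, 0, 0.003, 0, 1]
    - [0, 0, 0.004, 0, 1]
    - [0, 0, 0.004, 0, 1]
    - [0, 0, 0.004, 0, 1]

```text
clock: 6.9
tcp_pos: [0.5333, 0.0326, 0.2347]
orientation: [-1.097, 1.288, 1.078]
contact_force: [-1.6, -14.6, 7.9]
grip_width: -0.0
```

Call:
servo_tool:
  motion:
    - [0, 0, -0.01, 0, 1]
    - [0, 0, -0.03, 0, 1]
    - [0, 0, -0.04, 0, 1]
    - [-0.03, 0, -0.04, 0, 1]
    - [-0.08, 0, -0.04, 0, 1]
    - [-0.1, 0, -0.04, 0, 1]
    - [-0.1, 0, -0.04, 0, 1]

```text
clock: 7.6
tcp_pos: [0.5273, -0.0049, 0.3381]
orientation: [-1.098, 1.282, 1.076]
contact_force: [-0.0, 0.3, 0.2]
grip_width: 0.0001
```

```bash
python3 to.py 0.521 0.0786 0.335;  python3 - <<'E'
from h import *
p,M,o=tool()
save("wrist","pics/w3.png");save("side","pics/s3.png");save("top","pics/t3.png")
np.savez("w3.npz",p=p,M=M)
b=cv2.imread("pics/s3.png")[110:270,260:420];b=cv2.resize(b,(400,400),interpolation=cv2.INTER_CUBIC)
cv2.imwrite("pics/v3.png",np.hstack([cv2.imread("pics/w3.png")[:,200:600],b]))
E
```

```text
clock 7.6 tcp [ 0.5273 -0.0049  0.3381] zang 80.57 down -0.9999 F [-0.   0.3  0.2] w 0.0001
tool delta [0.0022 0.02   0.0814] turn -0.3
```

View pics/v3.png

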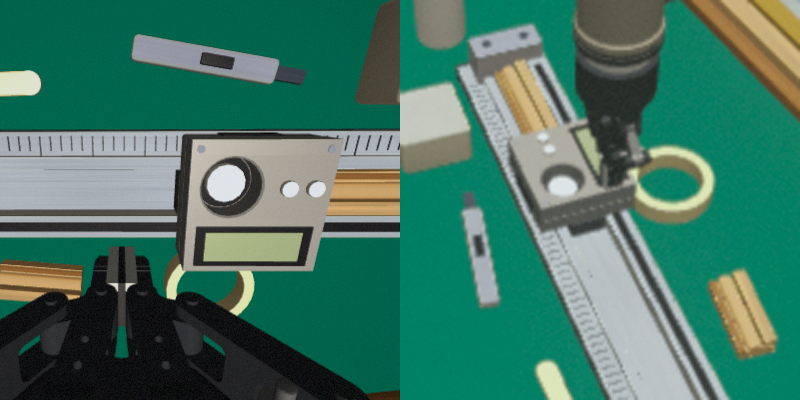

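Run:
```python
from h import *
d=np.load("w3.npz");c=camera_params("wrist");K=np.array(c["mtx"]);T=np.array(c["T_tool_cam"])
def wr(u,v,z):
    r=d["M"]@T[:3,:3]@np.linalg.solve(K,[u,v,1.]);o=d["p"]+d["M"]@T[:3,3];return (o+r*(z-o[2])/r[2])[:2].round(4)
for n,u,v,z in [("mouth",433,185,.089),("cap",426,184,.076),("a",490,189,.093),("b",517,189,.093),("c1",384,136,.089),("c2",384,269,.089),("c3",513,270,.089),("c4",541,137,.089)]:print(n,wr(u,v,z))
print("side mouth",ray("side",324.8,182,.089)[:2],"cap",ray("side",325.2,184.4,.076)[:2])
# white caps automatically
im=cv2.imread("pics/w3.png");g=cv2.cvtColor(im,cv2.COLOR_BGR2HSV)
m=((g[...,2]>205)&(g[...,1]<30)).astype(np.uint8);n,l,s,ce=cv2.connectedComponentsWithStats(m)
for i in range(1,n):
    if s[i,4]>80:print(s[i].tolist(),ce[i].round(1),wr(*ce[i],.076),wr(*ce[i],.093))
yd=np.array([.1592,.9872]);xd=np.array([.9872,-.1592])
print("fit pred well (.5211,.0786)")
```

```text
mouth [0.5209 0.0817]
cap [0.5235 0.0805]
a [0.5296 0.1227]
b [0.5329 0.1427]
c1 [0.4779 0.0482]
c2 [0.5888 0.0377]
c3 [0.607  0.1455]
c4 [0.4971 0.1603]
side mouth [0.5215065  0.07635316] cap [0.52410405 0.07835723]
[192, 72, 49, 23, 614] [222.2  84.7] [ 0.4237 -0.063 ] [ 0.4254 -0.0577]
[408, 165, 37, 36, 1054] [425.9 182.7] [0.5224 0.0805] [0.5169 0.0752]
[483, 182, 16, 15, 189] [490.5 189. ] [0.5362 0.1321] [0.5297 0.123 ]
[510, 182, 16, 15, 185] [517.2 189. ] [0.5396 0.1535] [0.5329 0.1429]
fit pred well (.5211,.0786)
```

Estimates of the well centre agree at about (0.522, 0.080). I'm moving above it.

Call:
servo_tool:
  motion:
    - [0, 0.021, 0.083, 0, 1]
    - [0, 0.021, 0.083, 0, 1]
    - [0, 0.021, 0.083, 0, 1]
    - [0, 0.021, 0.083, 0, 1]
    - [0, 0.021, 0.083, 0, 1]

```text
clock: 8.25
tcp_pos: [0.5184, 0.0793, 0.3322]
orientation: [-1.095, 1.292, 1.08]
contact_force: [0.2, 0.1, 0.5]
grip_width: -0.0005
```

```bash
python3 to.py 0.522 0.080 0.28
```

```text
clock 8.25 tcp [0.5184 0.0793 0.3322] zang 80.51 down -0.9999 F [0.2 0.1 0.5] w -0.0005
tool delta [ 0.0522 -0.0034  0.0019] turn -0.3
```

```bash
cat > tip.py <<'E'
from h import *
p,M,o=tool();t=p+M[:,0]*.173
print("tip",t.round(4),"xaxis",M[:,0].round(4),"F",np.round(o["contact_force"],1),"clock",o["clock"])
g=np.array([.522,.080,.108]);print("delta tool to .108",(M.T@(g-t)).round(4))
E
python3 tip.py
```

```text
tip [0.5183 0.0771 0.1592] xaxis [-3.000e-04 -1.240e-02 -9.999e-01] F [0.2 0.1 0.5] clock 8.25
delta tool to .108 [ 0.0512 -0.0031  0.0041]
```

Call:
servo_tool:
  motion:
    - [0.02, -0.003, 0.004, 0, 1]
    - [0.05, -0.003, 0.004, 0, 1]
    - [0.05, -0.003, 0.004, 0, 1]
    - [0.05, -0.003, 0.004, 0, 1]

```text
clock: 8.65
tcp_pos: [0.5219, 0.0809, 0.282]
orientation: [-1.094, 1.294, 1.079]
contact_force: [-0.1, -0.2, 0.8]
grip_width: -0.0001
```

```bash
python3 tip.py
python3 - <<'E'
from h import *
save("wrist","pics/w4.png");save("side","pics/s4.png")
b=cv2.imread("pics/s4.png")[130:220,280:370];b=cv2.resize(b,(400,400),interpolation=cv2.INTER_CUBIC)
cv2.imwrite("pics/v4.png",np.hstack([cv2.imread("pics/w4.png")[:,130:530],b]))
E
```

```text
tip [0.5216 0.0785 0.1091] xaxis [-0.002  -0.0135 -0.9999] F [-0.1 -0.2  0.8] clock 8.65
delta tool to .108 [ 0.001  -0.0002  0.0015]
```

View pics/v4.png

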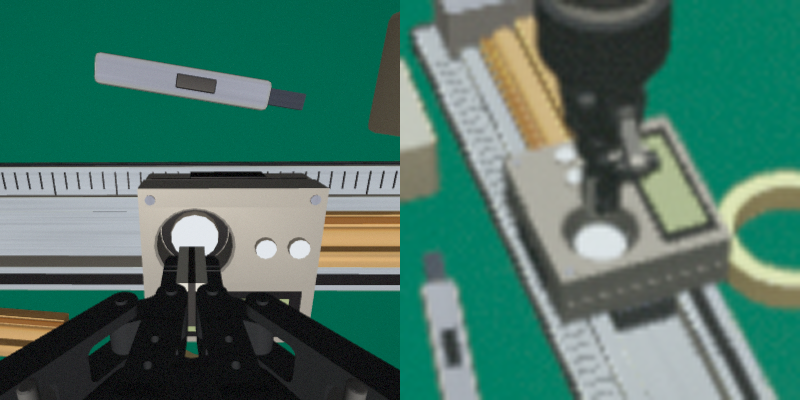

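In the wrist view the finger (x about 192) is lined up with the well's centre (x about 195), and the side view agrees. Descending into the well.

Call:
servo_tool:
  motion:
    - [0.01, 0, 0.001, 0, 1]
    - [0.02, 0, 0.001, 0, 1]
    - [0.028, 0, 0.001, 0, 1]
    - [0.028, 0, 0.001, 0, 1]

```text
clock: 9.15
tcp_pos: [0.5221, 0.082, 0.2539]
orientation: [-1.095, 1.293, 1.079]
contact_force: [-0.1, 0.5, -0.3]
grip_width: -0.0002
```

Call:
servo_tool:
  motion:
    - [0.003, 0, 0, 0, 1]
    - [0.006, 0, 0, 0, 1]
    - [0.009, 0, 0, 0, 1]
    - [0.009, 0, 0, 0, 1]

```text
clock: 9.55
tcp_pos: [0.5221, 0.082, 0.2449]
orientation: [-1.094, 1.293, 1.079]
contact_force: [-1.7, 0.0, 4.8]
grip_width: 0.0001
```

```bash
python3 tip.py
```

```text
tip [0.5219 0.0797 0.0719] xaxis [-0.0014 -0.0128 -0.9999] F [-1.7  0.   4.8] clock 9.55
delta tool to .108 [-0.0361 -0.0001 -0.0002]
```

Call:
servo_tool:
  motion:
    - [0.002, 0, 0, 0, 1]
    - [0.003, 0, 0, 0, 1]
    - [0.004, 0, 0, 0, 1]
    - [0.004, 0, 0, 0, 1]

```text
clock: 9.95
tcp_pos: [0.5223, 0.0817, 0.244]
orientation: [-1.092, 1.292, 1.08]
contact_force: [-12.0, -0.8, 37.5]
grip_width: -0.0003
```

The key bottomed at 37 N, which is stiffer than expected. I'm easing the force and holding.

Call:
servo_tool:
  motion:
    - [0.001, 0, 0, 0, 1]
    - [0.001, 0, 0, 0, 1]
    - [0.001, 0, 0, 0, 1]
    - [0.001, 0, 0, 0, 1]
    - [0.001, 0, 0, 0, 1]
    - [0.001, 0, 0, 0, 1]
    - [0.001, 0, 0, 0, 1]
    - [0.001, 0, 0, 0, 1]

```text
clock: 10.75
tcp_pos: [0.5222, 0.0815, 0.2443]
orientation: [-1.092, 1.292, 1.08]
contact_force: [-5.5, -0.6, 16.1]
grip_width: 0.0002
```

Call:
servo_tool:
  motion:
    - [0.001, 0, 0, 0, 1]
    - [0.001, 0, 0, 0, 1]
    - [0.001, 0, 0, 0, 1]
    - [0.001, 0, 0, 0, 1]
    - [0.001, 0, 0, 0, 1]
    - [0.001, 0, 0, 0, 1]
    - [0.001, 0, 0, 0, 1]
    - [0.001, 0, 0, 0, 1]

```text
clock: 11.55
tcp_pos: [0.5223, 0.0814, 0.2444]
orientation: [-1.091, 1.292, 1.081]
contact_force: [-4.1, -1.3, 13.0]
grip_width: 0.0003
```

Call:
servo_tool:
  motion:
    - [0.001, 0, 0, 0, 1]
    - [0.001, 0, 0, 0, 1]
    - [0.001, 0, 0, 0, 1]
    - [0.001, 0, 0, 0, 1]

```text
clock: 11.95
tcp_pos: [0.5223, 0.0813, 0.2444]
orientation: [-1.09, 1.292, 1.081]
contact_force: [-3.6, -0.5, 12.7]
grip_width: -0.0002
```

Call:
servo_tool:
  motion:
    - [-0.01, 0, 0, 0, 1]
    - [-0.03, 0, 0, 0, 1]
    - [-0.06, 0, 0, 0, 1]
    - [-0.1, 0, 0, 0, 1]
    - [-0.15, 0, 0, 0, 1]
    - [-0.15, 0, 0, 0, 1]
    - [-0.15, 0, 0, 0, 1]

```text
clock: 12.65
tcp_pos: [0.5227, 0.0827, 0.3958]
orientation: [-1.091, 1.288, 1.079]
contact_force: [-0.9, 0.0, -0.5]
grip_width: -0.0002
```

```bash
python3 to.py 0.47 -0.12 0.4
```

```text
clock 12.65 tcp [0.5227 0.0827 0.3958] zang 80.36 down -1.0 F [-0.9  0.  -0.5] w -0.0002
tool delta [-0.0027  0.018  -0.2087] turn -0.5
```

Call:
servo_tool:
  motion:
    - [0, 0.018, -0.208, 0, 1]
    - [0, 0.018, -0.208, 0, 1]
    - [0, 0.018, -0.208, 0, 1]
    - [0, 0.018, -0.208, 0, 1]
    - [0, 0.018, -0.208, 0, 1]
    - [0, 0.018, -0.208, 0, 1]
    - [0, 0.018, -0.208, 0, 1]

```text
clock: 13.35
tcp_pos: [0.4704, -0.1181, 0.3964]
orientation: [-1.091, 1.289, 1.082]
contact_force: [0.4, 0.2, -0.0]
grip_width: 0.0001
```

```bash
python3 to.py 0.47 -0.12 0.4
python3 - <<'E'
from h import *
save("top","pics/t5.png");save("side","pics/s5.png")
a=cv2.imread("pics/t5.png")[138:218,194:354];b=cv2.imread("pics/s5.png")[105:225,270:390]
cv2.imwrite("pics/v5.png",np.vstack([cv2.resize(a,(600,300),interpolation=cv2.INTER_CUBIC),np.hstack([cv2.resize(b,(300,300),interpolation=cv2.INTER_CUBIC),np.zeros((300,300,3),np.uint8)])]))
E
```

```text
clock 13.35 tcp [ 0.4704 -0.1181  0.3964] zang 80.44 down -1.0 F [ 0.4  0.2 -0. ] w 0.0001
tool delta [-0.0036  0.     -0.002 ] turn -0.4
```

View pics/v5.png

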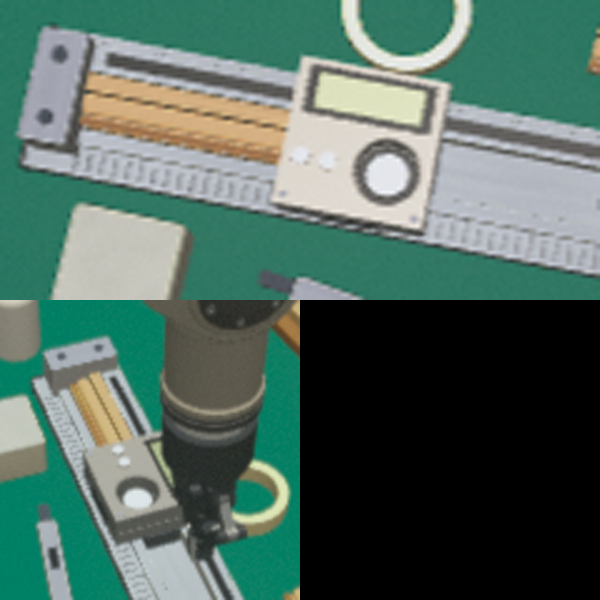

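The moulding fills the space from the end stop (82,100) to the carriage (285,135). The key cap at (387,175) is up, and the arm is clear.

```bash
python3 -c "
from bench import *
print(hand_in())"
```

```text
the job is handed in; nothing more can be done
None
```

The length stop is set, and I handed the job in at about 13.4 s on the robot's clock; no verdict is given.

- **Carriage:** I pushed it along the rail with the closed fingertips until it stopped, then seated it at about 14.6 N.
- **Zero key:** I held it bottomed for about 2.2 s, mostly at 12 to 16 N. The force went to about 37 N for a moment when the key bottomed, because contact was stiffer than I expected, so I eased off.
- **Last checks:** In the last pictures the moulding shows no gap at the stop or at the carriage. The key looks up again, though at that picture size I can't confirm the last millimetre. The wrist force was near zero and the arm was well clear. I did not touch the small keys, and the nearby things show no sign of having moved.
- **Disagreement:** At the seated position the fingertip contact put the carriage face about 4 mm further along the rail than the camera fit did. The fingers are probably thinner at the tips than I assumed. I placed the press from the camera estimates of the well, which agreed to within a few millimetres, and the fingers went in without hitting the rim.

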